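Lock the indexing turntable with its slotted disc and bar

TASK

On the woodturner's indexing turntable, push one of the disc's black pegs round with the fingertips until either yellow-edged slot faces the steel locking bar, then push the bar's red pad so that the bar slides fully home into the slot. Use light pushes only, without pinching or forcing anything, leave all the loose things on the bench where they are, and finish with the hand clear.

Things in the scene. Friction and masses are not known exactly. Their poses are not given: they have to be found in the camera images.
- jig: Indexing turntable fixed to the bench: green base plate, x +-105 mm, y -95 to +165 mm, 16 mm thick. Origin at bench height on the disc's vertical axis; z up, +y along the bar from the axis towards its red pad. A green guide block, 47 mm wide, holds the bar at y = 105 to 150 mm, up to 65 mm high. Its place and yaw vary.
- disc (a joint): Angle of the slotted aluminium disc about its vertical axis, rad, anticlockwise seen from above. 0: slot_a faces the bar; +-pi: slot_b does; either is as good. Disc 160 mm across, 14 mm thick, top 54 mm above the bench. A push of 2 to 3 N at a peg turns it either way; it stays where it is left.
- bar (a joint): How far the locking bar is pushed in towards the axis, m: 0 withdrawn (tip 92 mm from the axis, clear of the disc's rim), 0.042 fully home (pad against the guide, tip 50 mm from the axis). About 2 N of friction; it stays where it is left. The rim stops it unless a slot faces it to within about 5 degrees.
- disc_top (a point): Centre of the disc's top face, on its axis, 54 mm above the bench. Turns with the disc: its x axis points to peg_a, its y axis to slot_a. In the middle of the disc a dark chuck (72 mm wide) holds a turned wooden knob up to 98 mm above the bench.
- slot_a (a point): Mouth of one slot: on the rim, 80 mm from the axis, mid-width and mid-thickness, 47 mm above the bench. Turns with the disc. The two slots, opposite one another and edged in yellow, are 18 mm wide (24 mm at the flared mouth) and run in to 44 mm from the axis.
- slot_b (a point): The same for the opposite slot.
- peg_a (a point): Top of one of two black upright finger pegs on the disc, 60 mm from the axis, a quarter turn clockwise (from above) from slot_a. Round, 14 mm thick, 37 mm high over the disc; the top is 91 mm above the bench. Pushing a peg sideways turns the disc.
- peg_b (a point): Top of the other peg, opposite peg_a and alike.
- bar_tip (a point): Tip of the steel locking bar (12 x 12 mm, tapering to 6 mm wide at the tip), at mid-height, 47 mm above the bench, always on the base's +y line from the axis.
- pad (a point): Middle of the outer face (the face to push) of the bar's red upright pad: 44 mm wide, 10 mm thick, 35 to 92 mm above the bench. The point is 63.5 mm above the bench, 202 mm from the axis when withdrawn, 160 mm when home. Its y axis points outward along the bar; push towards -y.
- knob_blank: Bystander: small pale turned wooden knob, 34 mm wide, 43 mm high, standing on the green base plate. Origin at its underside. To be left alone.
- chuck_key: Bystander: steel T-shaped chuck key lying flat, 97 x 75 x 12 mm. Origin at its underside. To be left alone.
- glue: Bystander: white plastic glue bottle with red cap, 56 mm wide, 150 mm high. Origin at its underside. To be left alone.
- sanding_block: Bystander: cork sanding block with red sole, 50 x 90 x 32 mm. Origin at its underside. To be left alone.
- wax_tin: Bystander: low round steel tin with brass lid, 72 mm wide, 35 mm high. Origin at its underside. To be left alone.
- gouge: Bystander: woodturning gouge lying flat, 30 mm thick wooden handle, 345 mm long in all (origin under the middle of the handle). Origin at its underside. To be left alone.
- calipers: Bystander: steel sliding calipers lying flat, 160 x 62 x 12 mm. Origin at its underside. To be left alone.
- pencil_cup: Bystander: blue cup with pencils, 74 mm wide, 90 mm high (pencils to 170 mm). Origin at its underside. To be left alone.

How it is judged:
By the outcome, as a careful person would: the job done as asked, in the order asked, and still so for the second after the job is handed in, with the robot touching nothing.
It also fails if it takes over 51 s, if anything falls off the work surface, if the arm or the gripper's body presses on something with over 40 N, if the wrist force passes 120 N, or if a joint passes its speed limit or range.

ROBOT

A 6-joint arm with a two-finger parallel gripper is mounted at the origin on the work surface. World frame = base frame: x ahead of the robot, y to its left, z up, the work surface at z = 0. Lengths are in m, angles in rad, forces in N, time in s.
With the tool pointing down it reaches from about 0.375 to 0.975 m from the base axis. Payload 3.8 kg.
Tool frame: the origin (TCP) lies midway between the tips of the shut fingers; the grasp point (between the pads) lies 19 mm behind it; x points along the fingers, z is the direction in which the jaws open and shut, and the axes are right-handed (so a half turn about x gives the same grasp; the last joint's range is limited). The gripper opens to 85 mm and grips with 20 to 120 N. Pads are 22 mm wide; open, the fingers measure 114 mm over their backs; the gripper's body (76 mm by 85 mm) begins 54 mm behind the grasp point. The pads swing forward as they close: fully open they stand 13 mm farther back than shut.
Start: joints at [1.251, 0.264, 1.604, -0, 1.274, -0.037], TCP at [0.188, 0.648, 0.231] pointing down, gripper open.
Joint ranges: [-2.63, 2.63], [-0.94, 2.18], [0.31, 2.57], [-1.31, 4.45], [0, 2.66], [-2.55, 2.55]. Speed limits (rad/s): [2.57, 2.57, 3.14, 3.14, 3.14, 3.14].

INTERFACE

Orientations are given as a rotation vector (axis times angle).
In Python, from workcell import * gives the robot as it stands. The module is installed in compiled form; this text tells all that it offers.
- The arm moves only by the tool carry_out, never from a script. Its arguments are lists of equal length, an entry for each row: "offset": the shift along the tool's x, y, z in cm, a list of three; "delta_rot": the turn, a rotation vector about the tool's x, y, z in degrees, a list of three. A call has exactly 5 rows; each row shifts and turns the commanded pose from where the row before left it, along the tool's axes as they then stand; what a row does not reach is not made up. A row lasts 1/12 s, in which the tool goes at most 41.7 mm and 7.16 degrees, less where a joint would pass 70% of its speed; a pose out of reach is approached as far as the arm can. A call is refused whole if a number of a shift passes 4.17 or a number of a turn 7.16, either way. A call with a gripper value outside its range is refused whole. "fingers" is the opening, from -1 (shut) to 1 (fully open), set as the call begins (left out, the last holds). The fingers move at their own pace and stop on an object; "newtons" is the grip in N (left out, the last holds). Time passes only in rows, so rows that do not move let the fingers close, or fill a call up. It gives the time, the measured TCP pose, the force and the opening at its end, in the units of the state.
- read_state(): the state, without advancing time (a new reading comes with each control period).
- read_camera(name): name is "scene" or "side" or "wrist"; returns (picture, depth): 384x512x3 uint8, red, green, blue; 384x512 float32, m along the optical axis (not along the pixel's ray), 0 where there is no reading.
- get_calibration(name): a dict with "fx", "fy", "cx", "cy" (pixels), "R" (3x3) and "t" (3): a world point X has camera coordinates R X + t; the wrist camera has in their place "mount" (4x4, takes a point from camera to tool coordinates, whose origin is the TCP and whose axes are the tool frame's). Camera axes: x right, y down, z forward; pixel columns grow to the right and rows downward; lengths in m; the calibration is good to about 2 mm. A picture is of the moment at which its call begins: read the wrist's pose just before it. get_calibration takes no time and is no camera call.
- finish_job(): hands the job in, once; it reports no verdict.
The state is a dict: "time": time; "q": joint angles; "joint_vel": joint speeds; "joint_torque": joint torques, N m; "tool_pos": TCP position; "tcp_rot": TCP orientation; "wrist_force": force on the tool from outside, world axes, zero at the start; "torque": the same for the moment, N m; "width": opening from 0.0 (shut) to 1.0 (fully open).
Only numpy, scipy, OpenCV 4.12 (cv2) and the standard library are available. Lean on these libraries where they do the work, as an engineer would, in place of code of your own. Each camera call takes 0.05 s, during which the arm holds its last target. There are 200 camera calls.

## Working session

There is one attempt and no reset: what is moved stays moved. The work goes in short steps, Python scripts to look and compute and a tool call to move; the robot and the scene stay as the last step left them, time stands still between calls to the robot, and variables do not carry over. Pictures are saved under pics/ and viewed, about 8 in all and at most 12, crops included, and the job is handed in when it is done.

Besides the shell and the picture viewer there is one more tool, called after "Call:" by a JSON object that holds its "method" and its "body", one argument or row to a line. carry_out: Moves the arm, as the interface text tells. Its arguments: {"type":"object","properties":{"offset":{"type":"array"},"delta_rot":{"type":"array"},"fingers":{"type":"number"},"newtons":{"type":"number"}},"required":["offset","delta_rot"]}

```bash
mkdir -p pics; cat > h.py <<'E'
from workcell import *
import numpy as np, cv2
def snap(n,fn):
    p,d=read_camera(n); np.savez('last_'+n,p=p,d=d); cv2.imwrite('pics/'+fn,p[:,:,::-1]); return p,d
def w(n,u,v,d):
    c=get_calibration(n); u=np.asarray(u,float);v=np.asarray(v,float)
    X=np.stack([(u-c['cx'])/c['fx']*d,(v-c['cy'])/c['fy']*d,d],-1)
    return (X-np.array(c['t']))@np.array(c['R'])
def ray(n,u,v,z):
    c=get_calibration(n);R=np.array(c['R']);o=-R.T@np.array(c['t'])
    r=R.T@np.array([(u-c['cx'])/c['fx'],(v-c['cy'])/c['fy'],1]); return o+r*(z-o[2])/r[2]
E
python3 - <<'E'
from h import *
s=read_state();print(s['time'],s['tool_pos'],s['tcp_rot'],s['wrist_force'],s['width'])
a,_=snap('scene','s1.png');b,_=snap('side','d1.png')
for n in('scene','side'):
    c=get_calibration(n);print(n,-np.array(c['R']).T@np.array(c['t']),c['fx'])
E
```

```text
0.0 [0.18812691 0.64748073 0.22995887] [-0.99974815  1.33172655  0.99758357] [0.09025449 0.45761668 0.55313068] 0.9972790814652457
scene [ 1.31446056 -0.53874593  1.42711438] 490.3468595009044
side [ 0.06552333 -0.75023554  0.79956596] 389.37192248435514
```

View pics/s1.png

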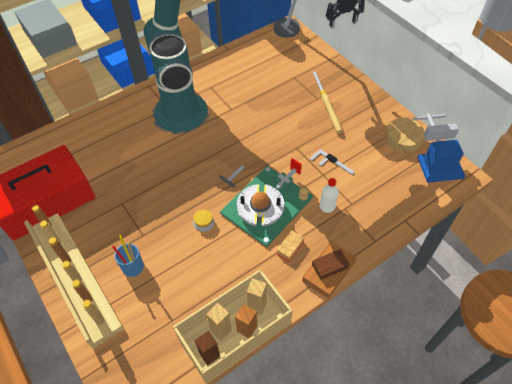

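View pics/d1.png

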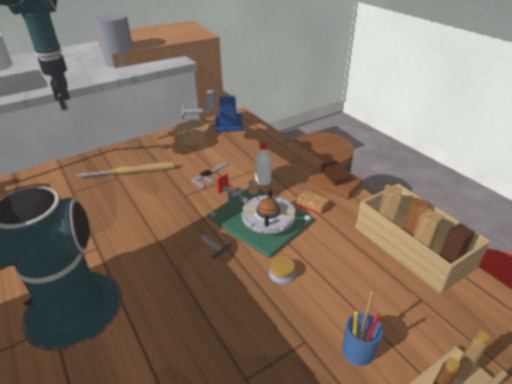

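The turntable is near (265,205) in scene and (265,218) in side, with the red pad at about (296,166) and (222,183). Next I'll enlarge both and measure.

```bash
python3 - <<'E'
from h import *
out=[]
for n,(u0,v0,u1,v1) in dict(scene=(210,145,350,265),side=(190,145,330,265)).items():
    f=np.load('last_'+n+'.npz');p,d=f['p'],f['d']
    out.append(cv2.resize(p[v0:v1,u0:u1],None,fx=2.8*1,fy=2.8*1.4,interpolation=cv2.INTER_CUBIC) if 0 else cv2.resize(p[v0:v1,u0:u1],(400,343),interpolation=cv2.INTER_CUBIC))
    vv,uu=np.mgrid[v0:v1,u0:u1];dd=d[v0:v1,u0:u1];P=w(n,uu,vv,dd);c=p[v0:v1,u0:u1]
    h=cv2.cvtColor(c,cv2.COLOR_RGB2HSV).astype(int);H,S,V=h[...,0],h[...,1],h[...,2]
    g=(H>60)&(H<95)&(S>90)&(P[...,2]<.03)&(P[...,2]>.005)
    print(n,'green rect',cv2.minAreaRect(P[g][:,:2].astype(np.float32)*1000),g.sum(),np.median(P[g][:,2]))
    m=(abs(P[...,2]-.054)<.006)&(S<70)&(V>110)
    m2=cv2.connectedComponentsWithStats(m.astype(np.uint8));k=1+m2[2][1:,4].argmax();q=P[m2[1]==k]
    print(' disc',cv2.minEnclosingCircle(q[:,:2].astype(np.float32)*1000),len(q),np.median(q[:,2]))
    r=((H<6)|(H>174))&(S>170)&(V>90)
    cc=cv2.connectedComponentsWithStats(r.astype(np.uint8))
    for k in range(1,cc[0]):
        if cc[2][k,4]>8:
            q=P[cc[1]==k];print(' red',cc[2][k],q.mean(0).round(3),q.min(0).round(3),q.max(0).round(3))
    y=(H>22)&(H<33)&(S>150)&(V>120)
    cc=cv2.connectedComponentsWithStats(y.astype(np.uint8))
    for k in range(1,cc[0]):
        if cc[2][k,4]>3: print(' yel',cc[2][k],P[cc[1]==k].mean(0).round(3))
    b=(V<70)&(P[...,2]>.06)&(P[...,2]<.1)
    cc=cv2.connectedComponentsWithStats(b.astype(np.uint8))
    for k in range(1,cc[0]):
        if cc[2][k,4]>3: q=P[cc[1]==k];print(' blk',cc[2][k],q.mean(0).round(3),q[:,2].max().round(3))
cv2.imwrite('pics/c1.png',np.hstack(out)[:,:,::-1])
E
```

```text
scene green rect ((564.0443725585938, 13.643661499023438), (210.19943237304688, 259.91693115234375), 14.85568904876709) 1761 0.014529375378329172
 disc ((572.2691040039062, -19.78935432434082), 82.63204193115234) 872 0.052708554168320376
 red [81 14 10 15 97] [0.524 0.167 0.073] [0.503 0.157 0.038] [0.545 0.177 0.094]
 red [118  33   8   8  46] [0.688 0.182 0.147] [0.676 0.172 0.138] [0.702 0.195 0.153]
 yel [47 41  2  6  8] [0.519 0.008 0.055]
 yel [55 41  1  5  5] [0.529 0.032 0.054]
 yel [45 69  2  8 10] [ 0.677 -0.11   0.189]
 yel [52 70  2  7  7] [ 0.623 -0.045  0.053]
 blk [31 51  3  8 20] [ 0.538 -0.068  0.079] 0.091
 blk [67 53  3  7 18] [0.612 0.025 0.079] 0.091
 blk [46 65  6  1  6] [ 0.596 -0.043  0.066] 0.069
side green rect ((506.3649597167969, -33.34104919433594), (86.58241271972656, 187.3556365966797), 18.749141693115234) 519 0.017143622584143283
 disc ((564.7578125, -9.930059432983398), 90.1628189086914) 821 0.055295698114141416
 red [71  0  5  3 13] [0.683 0.176 0.148] [0.677 0.171 0.143] [0.692 0.18  0.154]
 red [ 27  30  11  18 110] [0.514 0.157 0.079] [ 0.066 -0.75   0.041] [0.54  0.173 0.8  ]
 blk [132  17   8   6  30] [0.871 0.068 0.066] 0.069
 blk [78 45  4  7 23] [0.607 0.025 0.082] 0.093
 blk [54 47  3  2  4] [0.559 0.092 0.062] 0.063
 blk [85 65  5  6  9] [ 0.584 -0.049  0.066] 0.07
 blk [75 71  5  9 24] [ 0.533 -0.068  0.079] 0.091
```

View pics/c1.png

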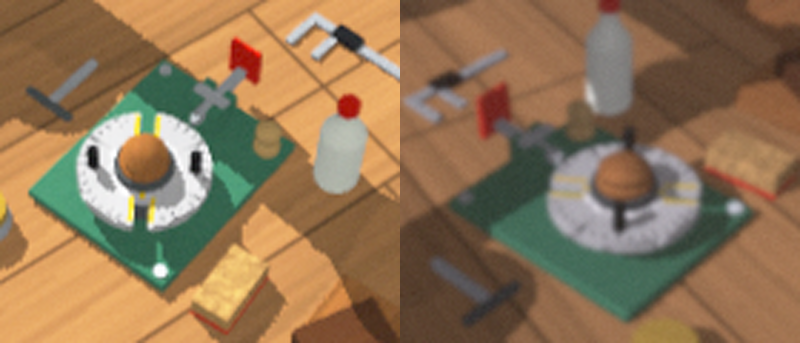

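The two views agree: axis at about (0.573,-0.020), bar direction about 105° in world, pegs at about 51° and 231°, and the nearer slot at about 141°. The disc therefore needs about 37° clockwise. I'll push the far peg.

```bash
cat >> h.py <<'E'
from scipy.spatial.transform import Rotation as Ro
A=np.array([.573,-.020]);B=np.radians(104.8)
def pol(r,deg): t=np.radians(deg); return A+r*np.array([np.cos(t),np.sin(t)])
def togo(x,y,z,jaw=None):
    """shift in tool cm from here to world point; jaw: wanted world angle of tool z (deg), tool down"""
    s=read_state();R=Ro.from_rotvec(s['tcp_rot'])
    d=R.inv().apply(np.array([x,y,z])-s['tool_pos'])*100
    o='shift cm %s'%d.round(2)
    if jaw is not None:
        zt=np.array([np.cos(np.radians(jaw)),np.sin(np.radians(jaw)),0]);xt=np.array([0,0,-1.]);W=Ro.from_matrix(np.c_[xt,np.cross(zt,xt),zt])
        o+=' rot deg %s'%np.degrees((R.inv()*W).as_rotvec()).round(1)
    print((x,y,z),o)
E
python3 - <<'E'
from h import *
s=read_state();print(Ro.from_rotvec(s['tcp_rot']).as_matrix().round(3))
x,y=pol(.063,80);togo(x,y,.17,-38);togo(x,y,.17,142)
E
```

```text
[[-0.001 -0.96   0.279]
 [-0.002  0.279  0.96 ]
 [-1.     0.    -0.002]]
(np.float64(0.5839398351930166), np.float64(0.04204288843976911), 0.17) shift cm [  6.1  -54.9  -47.09] rot deg [ 1.118e+02 -1.000e-01  1.000e-01]
(np.float64(0.5839398351930166), np.float64(0.04204288843976911), 0.17) shift cm [  6.1  -54.9  -47.09] rot deg [-68.2  -0.1  -0.1]
```

Call:
{"method": "carry_out", "body": {
  "offset": [
    [0, -3, -2.6],
    [0, -3, -2.6],
    [0, -3, -2.6],
    [0, -3, -2.6],
    [0, -3, -2.6]
  ],
  "delta_rot": [
    [0, 0, 0],
    [0, 0, 0],
    [0, 0, 0],
    [0, 0, 0],
    [0, 0, 0]
  ],
  "fingers": -1
}}

```text
time: 0.52
tool_pos: [0.2964, 0.4796, 0.2306]
tcp_rot: [-1.0, 1.331, 0.999]
wrist_force: [0.9, 0.5, 1.1]
width: 0.3
```

Call:
{"method": "carry_out", "body": {
  "offset": [
    [0, -3, -2.6],
    [0, -3, -2.6],
    [0, -3, -2.6],
    [0, -3, -2.6],
    [0, -3, -2.6]
  ],
  "delta_rot": [
    [0, 0, 0],
    [0, 0, 0],
    [0, 0, 0],
    [0, 0, 0],
    [0, 0, 0]
  ]
}}

```text
time: 0.93
tool_pos: [0.4042, 0.3129, 0.2309]
tcp_rot: [-0.999, 1.33, 0.999]
wrist_force: [0.4, 0.8, -0.8]
width: 0.0
```

Call:
{"method": "carry_out", "body": {
  "offset": [
    [0, -3, -2.6],
    [0, -3, -2.6],
    [0, -3, -2.6],
    [0, -2, -1.7],
    [0, -1, -0.8]
  ],
  "delta_rot": [
    [0, 0, 0],
    [0, 0, 0],
    [0, 0, 0],
    [0, 0, 0],
    [0, 0, 0]
  ]
}}

```text
time: 1.35
tool_pos: [0.4916, 0.1793, 0.2309]
tcp_rot: [-0.997, 1.332, 0.995]
wrist_force: [0.3, 0.7, 0.4]
width: -0.002
```

Call:
{"method": "carry_out", "body": {
  "offset": [
    [0, 0, 0],
    [0, 0, 0],
    [0, 0, 0],
    [0, 0, 0],
    [0, 0, 0]
  ],
  "delta_rot": [
    [7, 0, 0],
    [7, 0, 0],
    [7, 0, 0],
    [7, 0, 0],
    [7, 0, 0]
  ]
}}

```text
time: 1.77
tool_pos: [0.4898, 0.1828, 0.2308]
tcp_rot: [-0.525, 1.507, 0.526]
wrist_force: [0.1, -0.5, -0.3]
width: 0.004
```

```bash
python3 - <<'E'
from h import *
s=read_state();print(s['time'],s['tool_pos'],s['wrist_force'],s['width'],s['q'])
x,y=pol(.063,80);togo(x,y,.17,38)
print(np.array(get_calibration('wrist')['mount']).round(3))
p,d=snap('wrist','w1.png')
E
```

```text
1.7667 [0.4898051  0.18284008 0.23077905] [ 0.06123404 -0.48523497 -0.31472081] 0.0035546383689569814 [ 3.09276182e-01 -2.43865733e-02  1.92587681e+00  5.57682535e-04
  1.24115423e+00 -3.62218158e-01]
(np.float64(0.5839398351930166), np.float64(0.04204288843976911), 0.17) shift cm [  6.06 -16.89  -1.38] rot deg [ 0.5 -0.  -0. ]
[[-0.    -0.259  0.966 -0.142]
 [-0.    -0.966 -0.259  0.067]
 [ 1.    -0.     0.     0.001]
 [ 0.     0.     0.     1.   ]]
```

View pics/w1.png

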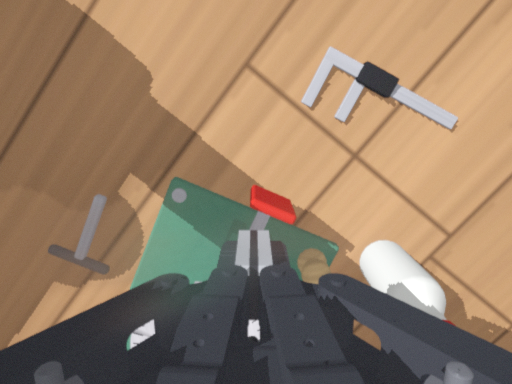

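Wrist view: fingers shut at (253,240), red pad (272,203), glue bottle (403,275), knob blank (313,265). Nothing is in the way, so I'll move above the start point and then go down.

Call:
{"method": "carry_out", "body": {
  "offset": [
    [0, -4, -0.3],
    [0, -4, -0.3],
    [0, -4, -0.4],
    [0, -3, -0.3],
    [0, -1.9, -0.1]
  ],
  "delta_rot": [
    [0, 0, 0],
    [0, 0, 0],
    [0, 0, 0],
    [0, 0, 0],
    [0, 0, 0]
  ]
}}

```text
time: 2.23
tool_pos: [0.5865, 0.0398, 0.2309]
tcp_rot: [-0.532, 1.505, 0.531]
wrist_force: [-0.5, 0.5, -0.5]
width: 0.004
```

Call:
{"method": "carry_out", "body": {
  "offset": [
    [2, 0, 0],
    [2, 0, 0],
    [2, 0, 0],
    [0, 0, 0],
    [0, 0, 0]
  ],
  "delta_rot": [
    [0, 0, 0],
    [0, 0, 0],
    [0, 0, 0],
    [0, 0, 0],
    [0, 0, 0]
  ]
}}

```text
time: 2.65
tool_pos: [0.5839, 0.0423, 0.1696]
tcp_rot: [-0.531, 1.509, 0.533]
wrist_force: [-0.1, -0.6, 0.3]
width: -0.001
```

```bash
python3 - <<'E'
from h import *
s=read_state();print(s['time'],s['tool_pos'],s['wrist_force'])
x,y=pol(.063,80);togo(x,y,.068,38)
for n,z in(('scene',.091),('side',.091)):
    p,d=snap(n,n+'2.png')
    c=get_calibration(n)
o=[]
for n,(u0,v0,u1,v1) in dict(scene=(210,145,350,265),side=(190,125,330,245)).items():
    o.append(cv2.resize(np.load('last_'+n+'.npz')['p'][v0:v1,u0:u1],(400,343),interpolation=cv2.INTER_CUBIC))
cv2.imwrite('pics/c2.png',np.hstack(o)[:,:,::-1])
E
```

```text
2.65 [0.58389721 0.04230883 0.16962606] [-0.09467711 -0.57214814  0.3171374 ]
(np.float64(0.5839398351930166), np.float64(0.04204288843976911), 0.068) shift cm [10.16 -0.05  0.02] rot deg [ 0.9 -0.2 -0.1]
```

View pics/c2.png

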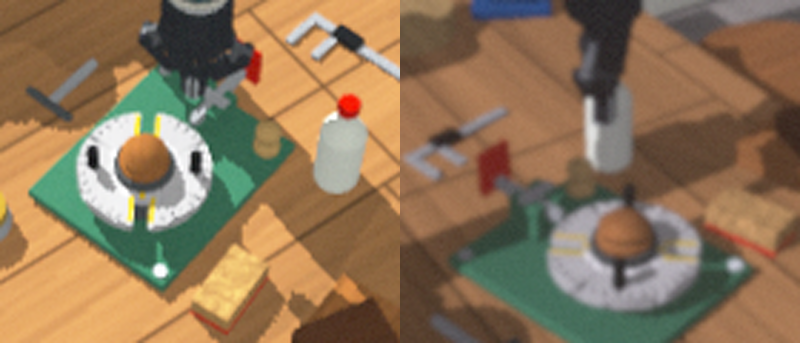

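The fingertips are above the disc edge, between the far peg and the bar, as planned. Going down.

Call:
{"method": "carry_out", "body": {
  "offset": [
    [2.5, 0, 0],
    [2.5, 0, 0],
    [2.5, 0, 0],
    [1.7, 0, 0],
    [0.8, 0, 0]
  ],
  "delta_rot": [
    [0, 0, 0],
    [0, 0, 0],
    [0, 0, 0],
    [0, 0, 0],
    [0, 0, 0]
  ]
}}

```text
time: 3.17
tool_pos: [0.5848, 0.0422, 0.0703]
tcp_rot: [-0.53, 1.506, 0.531]
wrist_force: [-0.1, -0.0, 0.4]
width: 0.0
```

```bash
python3 - <<'E'
from h import *
s=read_state();print(s['time'],s['tool_pos'],s['wrist_force'])
for a in range(80,28,-4):
    x,y=pol(.063,a);togo(x,y,.068)
o=[]
for n,(u0,v0,u1,v1) in dict(scene=(210,145,350,265),side=(190,125,330,245)).items():
    o.append(cv2.resize(snap(n,n+'3.png')[0][v0:v1,u0:u1],(400,343),interpolation=cv2.INTER_CUBIC))
cv2.imwrite('pics/c3.png',np.hstack(o)[:,:,::-1])
E
```

```text
3.1667 [0.58475544 0.0422205  0.07029205] [-0.10054682 -0.00388716  0.4064204 ]
(np.float64(0.5839398351930166), np.float64(0.04204288843976911), 0.068) shift cm [ 0.23  0.04 -0.07]
(np.float64(0.588241079422779), np.float64(0.04112863075538778), 0.068) shift cm [ 0.23 -0.3   0.2 ]
(np.float64(0.5924680706456217), np.float64(0.039916560526594674), 0.068) shift cm [ 0.23 -0.66  0.46]
(np.float64(0.5966002153852024), np.float64(0.03841258283770761), 0.068) shift cm [ 0.23 -1.04  0.68]
(np.float64(0.6006173822477119), np.float64(0.03662402491684752), 0.068) shift cm [ 0.23 -1.43  0.88]
(np.float64(0.6044999999999999), np.float64(0.03455960043841963), 0.068) shift cm [ 0.23 -1.84  1.06]
(np.float64(0.608229152918657), np.float64(0.03222936707096763), 0.068) shift cm [ 0.23 -2.25  1.2 ]
(np.float64(0.6117866729455165), np.float64(0.029644677477223488), 0.068) shift cm [ 0.23 -2.68  1.32]
(np.float64(0.615155228200608), np.float64(0.026818124005075838), 0.068) shift cm [ 0.23 -3.11  1.4 ]
(np.float64(0.618318407421335), np.float64(0.023763477338916827), 0.068) shift cm [ 0.22 -3.54  1.46]
(np.float64(0.6212607999164955), np.float64(0.020495619410251974), 0.068) shift cm [ 0.22 -3.98  1.48]
(np.float64(0.6239680706456217), np.float64(0.017030470894425807), 0.068) shift cm [ 0.22 -4.42  1.47]
(np.float64(0.6264270300578548), np.float64(0.01338491364669191), 0.068) shift cm [ 0.22 -4.86  1.44]
```

View pics/c3.png

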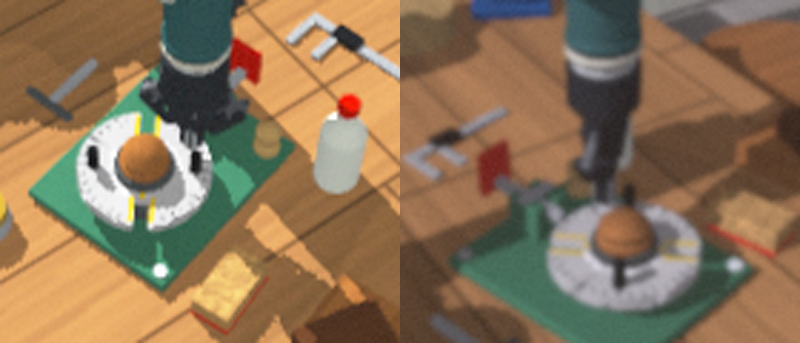

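Call:
{"method": "carry_out", "body": {
  "offset": [
    [0, -0.4, 0.25],
    [0, -0.4, 0.25],
    [0, -0.4, 0.25],
    [0, -0.4, 0.2],
    [0, -0.4, 0.15]
  ],
  "delta_rot": [
    [0, 0, 0],
    [0, 0, 0],
    [0, 0, 0],
    [0, 0, 0],
    [0, 0, 0]
  ]
}}

```text
time: 3.68
tool_pos: [0.6074, 0.0332, 0.0722]
tcp_rot: [-0.53, 1.504, 0.53]
wrist_force: [-2.2, 0.2, 1.0]
width: -0.001
```

Call:
{"method": "carry_out", "body": {
  "offset": [
    [0, -0.4, 0.1],
    [0, -0.4, 0.1],
    [0, -0.4, 0.05],
    [0, -0.4, 0.05],
    [0, -0.3, 0]
  ],
  "delta_rot": [
    [0, 0, 0],
    [0, 0, 0],
    [0, 0, 0],
    [0, 0, 0],
    [0, 0, 0]
  ]
}}

```text
time: 4.1
tool_pos: [0.6208, 0.0199, 0.0711]
tcp_rot: [-0.53, 1.506, 0.53]
wrist_force: [-3.3, 1.9, 1.2]
width: -0.002
```

```bash
cat >> h.py <<'E'
def angle(fn):
    """disc angle (peg, world deg) from the near peg's black blob and slot yellows in both views"""
    s=read_state();print(s['time'],s['tool_pos'].round(4),s['wrist_force'].round(2))
    o=[]
    for n,(u0,v0,u1,v1) in dict(scene=(210,145,350,265),side=(190,125,330,265)).items():
        p,d=snap(n,fn+n+'.png');o.append(cv2.resize(p[v0:v1,u0:u1],(400,343),interpolation=cv2.INTER_CUBIC))
        h=cv2.cvtColor(p,cv2.COLOR_RGB2HSV).astype(int);H,S,V=h[...,0],h[...,1],h[...,2]
        vv,uu=np.mgrid[0:384,0:512];P=w(n,uu,vv,d);q=P[...,:2]-A;r=np.hypot(q[...,0],q[...,1])
        y=(H>18)&(H<36)&(S>80)&(V>90)&(r>.042)&(r<.085)&(abs(P[...,2]-.054)<.008)
        t=np.degrees(np.arctan2(q[...,1],q[...,0]))[y]
        t2=np.radians(2*t);print(n,'slot axis mod180 %.1f'%(np.degrees(np.arctan2(np.sin(t2).mean(),np.cos(t2).mean()))/2%180),y.sum())
        b=(V<75)&(P[...,2]>.06)&(P[...,2]<.095)&(r>.045)&(r<.075)
        c=cv2.connectedComponentsWithStats(b.astype(np.uint8))
        for k in range(1,c[0]):
            if c[2][k,4]>5: m=q[c[1]==k].mean(0);print('  blk %.1f r %.3f n %d'%(np.degrees(np.arctan2(m[1],m[0])),np.hypot(*m),c[2][k,4]))
    cv2.imwrite('pics/'+fn+'.png',np.hstack(o)[:,:,::-1])
E
python3 -c "
from h import *
angle('c4')"
```

```text
4.1 [0.6208 0.0199 0.0711] [-3.31  1.91  1.19]
scene slot axis mod180 105.1 24
  blk -158.2 r 0.057 n 15
  blk 18.2 r 0.060 n 25
side slot axis mod180 108.0 30
  blk 35.9 r 0.051 n 12
  blk 17.5 r 0.056 n 28
  blk -161.4 r 0.063 n 27
```

View pics/c4.png

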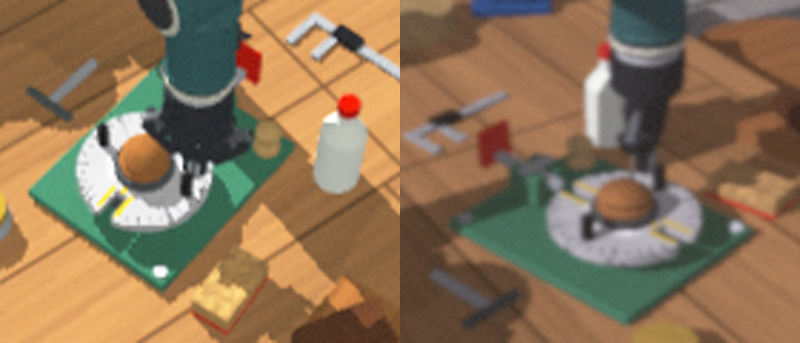

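Call:
{"method": "carry_out", "body": {
  "offset": [
    [0, -0.2, 0],
    [0, -0.1, 0],
    [0, 0, 0],
    [0, 0, 0],
    [0, 0, 0]
  ],
  "delta_rot": [
    [0, 0, 0],
    [0, 0, 0],
    [0, 0, 0],
    [0, 0, 0],
    [0, 0, 0]
  ]
}}

```text
time: 4.62
tool_pos: [0.6227, 0.018, 0.0713]
tcp_rot: [-0.53, 1.505, 0.53]
wrist_force: [-1.0, -0.0, -0.5]
width: -0.001
```

```bash
python3 -c "
from h import *
angle('c5')"
```

```text
4.6167 [0.6227 0.018  0.0713] [-1.05 -0.01 -0.51]
scene slot axis mod180 101.6 23
  blk -162.5 r 0.059 n 21
  blk 15.0 r 0.059 n 25
side slot axis mod180 105.4 29
  blk 32.7 r 0.052 n 10
  blk 15.2 r 0.056 n 28
  blk -162.8 r 0.064 n 22
```

Estimates are now close to 105°. I'll back off, rise and look without the hand in the way.

Call:
{"method": "carry_out", "body": {
  "offset": [
    [0, 0.6, -0.2],
    [0, 0.8, -0.3],
    [-2, 0, 0],
    [-4, 0, 0],
    [-4, 0, 0]
  ],
  "delta_rot": [
    [0, 0, 0],
    [0, 0, 0],
    [0, 0, 0],
    [0, 0, 0],
    [0, 0, 0]
  ]
}}

```text
time: 5.13
tool_pos: [0.6074, 0.0262, 0.1701]
tcp_rot: [-0.529, 1.51, 0.532]
wrist_force: [0.2, -0.3, 0.6]
width: -0.001
```

Call:
{"method": "carry_out", "body": {
  "offset": [
    [-2, 3.5, 0],
    [0, 4, 0],
    [0, 4, 0],
    [0, 4, 0],
    [0, 3, 0]
  ],
  "delta_rot": [
    [0, 0, 0],
    [0, 0, 0],
    [0, 0, 0],
    [0, 0, 0],
    [0, 0, 0]
  ]
}}

```text
time: 5.55
tool_pos: [0.4917, 0.1718, 0.1918]
tcp_rot: [-0.53, 1.504, 0.531]
wrist_force: [-0.9, 0.6, 0.4]
width: -0.003
```

```bash
python3 -c "
from h import *
angle('c6')
x,y=pol(.235,104.8);togo(x,y,.16,14.8)"
```

```text
5.55 [0.4917 0.1718 0.1918] [-0.87  0.57  0.38]
scene slot axis mod180 104.9 48
  blk -162.8 r 0.059 n 21
  blk 13.4 r 0.060 n 19
side slot axis mod180 105.0 30
  blk 14.9 r 0.056 n 30
  blk -163.0 r 0.063 n 23
(np.float64(0.5129702468850892), np.float64(0.20720349632204796), 0.16) shift cm [3.15 1.26 3.88] rot deg [24.3  0.  -0.1]
```

View pics/c6.png

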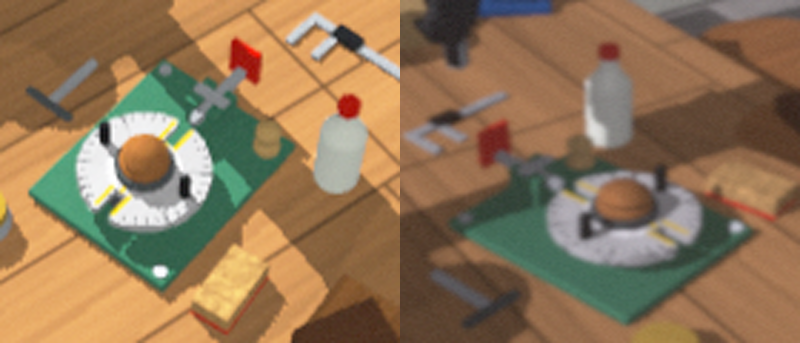

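Both clear views put the slot at 105.0° against the bar's 104.8°, so it is aligned. Now to the pad's outer side.

Call:
{"method": "carry_out", "body": {
  "offset": [
    [0, 0.6, 2],
    [0, 0.7, 1.9],
    [0, 0, 0],
    [0, 0, 0],
    [0, 0, 0]
  ],
  "delta_rot": [
    [0, 0, 0],
    [0, 0, 0],
    [7, 0, 0],
    [7, 0, 0],
    [7, 0, 0]
  ]
}}

```text
time: 6.07
tool_pos: [0.5167, 0.2045, 0.1913]
tcp_rot: [-0.24, 1.557, 0.239]
wrist_force: [-0.3, 0.8, -0.3]
width: -0.002
```

Call:
{"method": "carry_out", "body": {
  "offset": [
    [0, 0, 0],
    [2, 0, 0],
    [2, 0, 0],
    [0, 0, 0],
    [0, 0, 0]
  ],
  "delta_rot": [
    [3.3, 0, 0],
    [0, 0, 0],
    [0, 0, 0],
    [0, 0, 0],
    [0, 0, 0]
  ]
}}

```text
time: 6.48
tool_pos: [0.5153, 0.2037, 0.1502]
tcp_rot: [-0.199, 1.564, 0.198]
wrist_force: [-0.2, -0.2, -0.2]
width: 0.001
```

```bash
python3 -c "
from h import *
x,y=pol(.235,104.8);togo(x,y,.062,14.8)"
```

```text
(np.float64(0.5129702468850892), np.float64(0.20720349632204796), 0.062) shift cm [ 8.82  0.4  -0.12] rot deg [-0.3 -0.2  0. ]
```

Call:
{"method": "carry_out", "body": {
  "offset": [
    [0, 0.4, -0.1],
    [2.5, 0, 0],
    [2.5, 0, 0],
    [2.3, 0, 0],
    [1.3, 0, 0]
  ],
  "delta_rot": [
    [0, 0, 0],
    [0, 0, 0],
    [0, 0, 0],
    [0, 0, 0],
    [0, 0, 0]
  ]
}}

```text
time: 6.9
tool_pos: [0.5139, 0.2082, 0.0644]
tcp_rot: [-0.199, 1.562, 0.199]
wrist_force: [-0.8, -0.5, -0.9]
width: 0.002
```

Call:
{"method": "carry_out", "body": {
  "offset": [
    [0, -0.6, 0],
    [0, -0.6, 0],
    [0, -0.4, 0],
    [0, -0.3, 0],
    [0, -0.3, 0]
  ],
  "delta_rot": [
    [0, 0, 0],
    [0, 0, 0],
    [0, 0, 0],
    [0, 0, 0],
    [0, 0, 0]
  ]
}}

```text
time: 7.32
tool_pos: [0.5215, 0.1869, 0.0672]
tcp_rot: [-0.197, 1.558, 0.199]
wrist_force: [-0.5, 2.4, 1.5]
width: -0.001
```

Call:
{"method": "carry_out", "body": {
  "offset": [
    [0, -0.3, 0],
    [0, -0.3, 0],
    [0, -0.3, 0],
    [0, -0.3, 0],
    [0, -0.3, 0]
  ],
  "delta_rot": [
    [0, 0, 0],
    [0, 0, 0],
    [0, 0, 0],
    [0, 0, 0],
    [0, 0, 0]
  ]
}}

```text
time: 7.73
tool_pos: [0.5238, 0.1722, 0.0655]
tcp_rot: [-0.199, 1.561, 0.199]
wrist_force: [0.4, 2.0, 1.0]
width: 0.0
```

Call:
{"method": "carry_out", "body": {
  "offset": [
    [0, -0.3, 0],
    [0, -0.3, 0],
    [0, -0.3, 0],
    [0, -0.3, 0],
    [0, -0.3, 0]
  ],
  "delta_rot": [
    [0, 0, 0],
    [0, 0, 0],
    [0, 0, 0],
    [0, 0, 0],
    [0, 0, 0]
  ]
}}

```text
time: 8.15
tool_pos: [0.5273, 0.1575, 0.0652]
tcp_rot: [-0.199, 1.562, 0.199]
wrist_force: [1.3, 2.5, 1.3]
width: -0.002
```

```bash
python3 -c "
from h import *
s=read_state();q=s['tool_pos'][:2]-A;print(np.hypot(*q),np.degrees(np.arctan2(q[1],q[0])),s['wrist_force'])"
```

```text
0.18326182630619714 104.43125754025128 [1.30271914 2.48084854 1.30910941]
```

Call:
{"method": "carry_out", "body": {
  "offset": [
    [0, -0.2, 0],
    [0, -0.2, 0],
    [0, -0.2, 0],
    [0, -0.2, 0],
    [0, -0.1, 0]
  ],
  "delta_rot": [
    [0, 0, 0],
    [0, 0, 0],
    [0, 0, 0],
    [0, 0, 0],
    [0, 0, 0]
  ]
}}

```text
time: 8.57
tool_pos: [0.5295, 0.1493, 0.0653]
tcp_rot: [-0.197, 1.562, 0.199]
wrist_force: [-0.6, 7.2, 0.9]
width: -0.003
```

Call:
{"method": "carry_out", "body": {
  "offset": [
    [0, -0.1, 0],
    [0, -0.1, 0],
    [0, 0, 0],
    [0, 0, 0],
    [0, 0, 0]
  ],
  "delta_rot": [
    [0, 0, 0],
    [0, 0, 0],
    [0, 0, 0],
    [0, 0, 0],
    [0, 0, 0]
  ]
}}

```text
time: 8.98
tool_pos: [0.5295, 0.1493, 0.0653]
tcp_rot: [-0.195, 1.562, 0.201]
wrist_force: [-1.4, 10.6, 0.7]
width: -0.004
```

The bar has stopped against something solid, with force rising to about 10 N and no movement. I'll back away and check the pad against the guide.

Call:
{"method": "carry_out", "body": {
  "offset": [
    [0, 0.5, 0],
    [0, 2, 0],
    [0, 3, 0],
    [-3, 2, 0],
    [-4, 0, 0]
  ],
  "delta_rot": [
    [0, 0, 0],
    [0, 0, 0],
    [0, 0, 0],
    [0, 0, 0],
    [0, 0, 0]
  ]
}}

```text
time: 9.4
tool_pos: [0.5061, 0.2204, 0.131]
tcp_rot: [-0.203, 1.573, 0.199]
wrist_force: [0.7, 0.9, -0.0]
width: 0.002
```

Call:
{"method": "carry_out", "body": {
  "offset": [
    [-3, 3, 0],
    [0, 4, -1],
    [0, 4, -1],
    [0, 4, -1],
    [0, 4, -1]
  ],
  "delta_rot": [
    [0, 0, 0],
    [0, 0, 0],
    [0, 0, 0],
    [0, 0, 0],
    [0, 0, 0]
  ]
}}

```text
time: 9.82
tool_pos: [0.4241, 0.3936, 0.1648]
tcp_rot: [-0.199, 1.562, 0.197]
wrist_force: [0.2, 0.8, -0.0]
width: -0.001
```

```bash
python3 - <<'E'
from h import *
angle('c7')
u=np.array([np.cos(B),np.sin(B)])
for n in('scene','side'):
  for src in ('1','7'):
    p=cv2.imread('pics/'+({'1':'s1' if n=='scene' else 'd1','7':'c7'+n}[src])+'.png')
    h=cv2.cvtColor(p,cv2.COLOR_BGR2HSV).astype(int);r=((h[...,0]<6)|(h[...,0]>174))&(h[...,1]>150)&(h[...,2]>70)
    r[:150]=0;r[:,:200]=0;r[195:]=0;r[:,310:]=0
    if n=='side': r[:165]=0; r[:,240:]=0
    if src=='7' or n: 
        vs,us=np.nonzero(r);k=ray(n,us.mean(),vs.mean(),.0635);print(n,src,len(us),(us.mean(),vs.mean()),'pad along bar %.4f'%((k[:2]-A)@u))
E
```

```text
9.8167 [0.4241 0.3936 0.1648] [ 0.21  0.81 -0.01]
scene slot axis mod180 104.1 53
  blk -162.8 r 0.059 n 20
  blk 13.6 r 0.061 n 19
side slot axis mod180 102.2 23
  blk 14.8 r 0.056 n 29
  blk -162.7 r 0.064 n 23
scene 1 99 (np.float64(295.55555555555554), np.float64(165.37373737373738)) pad along bar 0.1994
scene 7 80 (np.float64(288.625), np.float64(171.5875)) pad along bar 0.1622
side 1 126 (np.float64(221.70634920634922), np.float64(182.66666666666666)) pad along bar 0.2030
side 7 90 (np.float64(230.77777777777777), np.float64(185.82222222222222)) pad along bar 0.1686
```

View pics/c7.png

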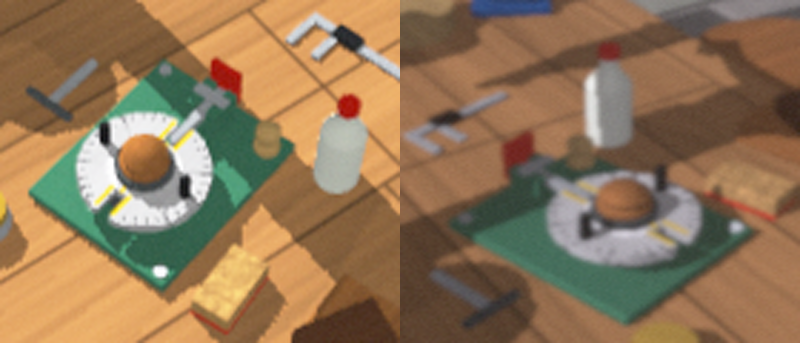

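The hand is clear and the bar is in the slot, but the centroid travel (34–37 mm) falls a little short of 42. Part of the pad is hidden now, so I'll compare the pad's top edge by depth and get a close wrist view.

```bash
python3 - <<'E'
from h import *
u=np.array([np.cos(B),np.sin(B)]);v=np.array([u[1],-u[0]])
for n in('scene','side'):
    f=np.load('last_'+n+'.npz');p,d=f['p'],f['d']
    vv,uu=np.mgrid[0:384,0:512];P=w(n,uu,vv,d);q=P[...,:2]-A
    h=cv2.cvtColor(p,cv2.COLOR_RGB2HSV).astype(int)
    r=((h[...,0]<6)|(h[...,0]>174))&(h[...,1]>150)&(h[...,2]>60)&(q@u>.13)&(q@u<.23)&(abs(q@v)<.04)&(P[...,2]<.11)
    a=(q@u)[r];z=P[...,2][r];print(n,r.sum(),'along pct',np.percentile(a,[5,25,50,75,95]).round(4),'z',z.min().round(3),z.max().round(3))
    g=(abs(q@v)<.03)&(q@u>.09)&(q@u<.18)&(P[...,2]>.058)&(P[...,2]<.072)&~r
    print('  guide along',np.percentile((q@u)[g],[2,50,98]).round(4),g.sum())
    g=(abs(q@v)<.006)&(q@u>.04)&(q@u<.10)&(abs(P[...,2]-.053)<.006)
    print('  bar-line',np.sort((q@u)[g]).round(3)[:6])
x,y=pol(.27,104.8);togo(x,y,.20,14.8)
E
```

```text
scene 80 along pct [0.1493 0.1515 0.1531 0.1546 0.1565] z 0.052 0.097
  guide along [0.1052 0.1266 0.1552] 85
  bar-line [0.046 0.047 0.05  0.052 0.052 0.056]
side 89 along pct [0.1511 0.1525 0.1538 0.1552 0.1568] z 0.056 0.095
  guide along [0.1078 0.1271 0.1581] 131
  bar-line [0.047 0.048 0.053 0.053 0.054 0.054]
(np.float64(0.5040296453573365), np.float64(0.24104231492320408), 0.2) shift cm [ -3.56 -17.17   3.93] rot deg [ 0. -0. -0.]
```

The evidence agrees that the bar is home:
- **Pad:** its inner face reads 153 ± 3 mm in both views, against the guide face at 150 mm.
- **Bar tip:** about 50 mm from the axis.
- **Push:** it stalled at 7 to 10 N with no further movement.
- **Finger width:** the peg contact gives a finger half-width of about 15 mm, which puts the pad's outer face at 160 mm.

Handing in.

```bash
python3 -c "
from h import *
print(finish_job())"
```

```text
the job is handed in; nothing more can be done
None
```

I turned the disc about 37° clockwise by pushing the far peg with shut fingertips, until the nearer slot faced the bar. I then pushed the red pad until the bar stopped solidly, backed the hand well clear and handed in at about 10 s.

**Alignment:** before I pushed the bar, two clear views put the slot at 104.9° and 105.0°, against 104.8° for the bar.

**Bar home:**
- The push stalled without moving while the force rose to about 10 N. Sliding had taken about 2–3 N.
- The pad's inner face measured about 153 mm from the axis in both views; home is 150 mm.
- The bar tip was near 47–50 mm; home is 50 mm.

**Checks that disagreed:**
- The pad's colour-centroid travel came out at only 34–37 mm instead of 42 mm. I put this down to the guide hiding part of the pad.
- The side view's slot angle after insertion read 102°, probably because the bar covered some of the yellow edging.
- I took no separate close-up of the gap between pad and guide.

**Loose things:** the last crop, around the jig, showed nothing moved. I did not re-check the gouge or the pencil cup, and the arm went nowhere near the cup.

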